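# Close the cork pot and stack its twin on it at the bottle-engraving counter

### The arm

A 6-joint arm with a two-finger parallel gripper is mounted at the origin on the work surface. World frame = base frame: x ahead of the robot, y to its left, z up, the work surface at z = 0. Lengths are in m, angles in rad, forces in N, time in s.
With the tool pointing down it reaches from about 0.3 to 0.775 m from the base axis. Payload 14.6 kg.
Tool frame: the origin (TCP) lies at the centre of the arm's flange, where the gripper is bolted on; the fingertips stand 173 mm ahead of it and the grasp point (between the pads) lies 155 mm ahead of it; z points along the fingers, y is the direction in which the jaws open and shut (so a half turn about z gives the same grasp; the last joint's range is limited). The gripper opens to 85 mm and grips with 20 to 120 N. Pads are 22 mm wide; open, the fingers measure 114 mm over their backs; the gripper's body (76 mm by 85 mm) begins 54 mm behind the grasp point. The pads swing forward as they close: fully open they stand 13 mm farther back than shut.
Start: joints at [-1.179, 0.3, 1.521, -0, 1.321, -0.067], TCP at [0.244, -0.493, 0.405] pointing down, gripper open.
Joint ranges: [-3.03, 3.03], [-0.79, 2.21], [0.23, 2.52], [-1.04, 4.18], [0, 3.07], [-2.55, 2.55]. Speed limits (rad/s): [2.22, 2.22, 2.57, 3.14, 3.14, 3.14].

### API

Orientations are given as a 3x3 rotation matrix whose columns are the frame's x, y, z axes.
In Python, from rig import sense, capture, close_job gives the robot as it stands.
- The arm moves only by the tool servo_tool, never from a script. Its arguments are lists of equal length, an entry for each row: "claw": the finger opening in mm, from 0 to 85.4; "travel": the shift along the tool's x, y, z in mm, a list of three; "yaw": the turn about the tool's z in units of 8 degrees (1.0 is 8 degrees). A call has 1 to 12 rows; each row is the pose to reach, as a shift and turn from the pose commanded when the call began, along the tool's axes at that moment; what a row does not reach only later rows make up. A row lasts 1/8 s, in which the tool goes at most 62.5 mm and 10.7 degrees, less where a joint would pass 70% of its speed; a pose out of reach is approached as far as the arm can. A call with a gripper value outside its range is refused whole. The fingers move at their own pace and stop on an object; "grip_force" is the grip in N (left out, the last holds). Time passes only in rows, so rows that repeat a pose let the fingers close. It gives the time, the measured TCP pose, the force and the opening at its end, in the units of the state.
- sense(): the state, without advancing time (a new reading comes with each control period).
- capture(name): name is "side" or "top" or "wrist"; returns a dict with "image" (420x560x3 uint8, red, green, blue), "z_map" (420x560 float32, m along the optical axis (not along the pixel's ray), 0 where there is no reading), "fx", "fy", "cx", "cy" (pixels), "eye" and "rotation" of the camera in the world. Camera axes: x right, y up, looking along -z (the intrinsics and any distortion apply to the point x, -y, -z); pixel columns grow to the right and rows downward; lengths in m; the calibration is good to about 2 mm. A picture is of the moment at which its call begins.
- close_job(): hands the job in, once; it reports no verdict.
The state is a dict: "time": time; "joint_positions": joint angles; "joint_velocities": joint speeds; "effort": joint torques, N m; "eef_pos": TCP position; "tool_rot": TCP orientation; "ft_force": force on the tool from outside, world axes, zero at the start; "wrist_torque": the same for the moment, N m; "gripper_width": opening from 0.0 (shut) to 1.0 (fully open).
Only numpy, scipy, OpenCV 4.12 (cv2) and the standard library are available. Lean on these libraries where they do the work, as an engineer would, in place of code of your own. Each camera call takes 0.05 s, during which the arm holds its last target.

### The job

Close the open cork pot and stack the full one on it: set the loose red lid on the pot square with its sides, turn it back (anticlockwise) until it drops into the thread, then screw it forward until it is fully home and square with the pot again, the pot staying seated in its base. Then lower the full, closed pot onto that lid, upright, without dropping it, so that all four feet sit down in the lid's recesses. Let go, and leave everything else on the counter where it stands.

Things in the scene. Friction and masses are not known exactly. Their poses are not given: they have to be found in the camera images.
- lid: Loose square screw lid, burgundy, 66 x 66 mm, ribbed flat sides, 29 mm tall, 60 g, lying right way up. Origin: centre of its lower edge; z up, x and y square to its sides; a quarter turn gives the same lid. Hollow 20 mm deep; a lug inside the middle of each side, lug faces 25.3 mm from the axis. While turning, fingertips below its lower edge would hit the corners of the pot's shoulder.
- lid_top (a point): Centre of the loose lid's top face, 29 mm above the lid's origin. The face has four square recesses, 14.5 mm wide and 5 mm deep, centred 20.5 mm in x and y from the middle; the full pot's feet go there.
- open_pot: Open pot, grey, corks inside, 450 g; its feet stand in the dock, which keeps it from turning. Origin: centre under the feet; z up, x and y square to its sides. Square body 66 x 66 mm, shoulder at 55 mm, above it a round threaded neck. With the lid on, the lid's origin lies above this origin by 62.8 mm resting on the thread and square with the pot, by 56 mm when fully home and square again.
- pot_rim (a point): Centre of the open pot's rim, on the neck's axis, 76 mm above the pot's origin. Neck radius 23.3 mm (bevelled to 21.3 over the top 2.5 mm), thread crests at 28.8 mm, so the lid has 2 mm of play each way. Right-handed four-start thread: clockwise seen from above is forward and down, 7.5 mm per quarter turn.
- thread_start (a point): Start (high end) of one of the four threads, 2.5 mm below the rim, towards a corner. Turned back (anticlockwise) from square, the lid rides up 4 mm to about 67 mm; 55 to 62 degrees back (further does no harm) all lugs are clear and, let go or lightly pressed, it drops some 7 mm to 60 mm; closed fingers hold it up. From there it screws forward and down, 55 to 65 degrees, to a stop: home.
- full_pot: Second pot of the same make, full and closed, grey with a burgundy lid that is part of it, 66 x 66 mm, 85 mm tall, 280 to 560 g, on the counter. Origin: centre under its feet; z up, x and y square to its sides; a quarter turn gives the same shape. Four domed feet, 12 mm diameter, 6 mm tall, 20.5 mm in x and y from the middle. Seated on the loose lid its origin is 24 mm above the lid's, else 29 mm.
- full_top (a point): Centre of the full pot's top face, 85 mm above its origin. Grip the pot by the flat sides of its lid, which reach 29 mm down from here.
- dock: Grey square base plate, 88 x 88 mm, 10 mm high, fixed to the counter, with four recesses 5 mm deep for a pot's feet. Origin: centre of its underside; the open pot's origin stands 5 mm above it.
- bottle_a: Bystander: dark 75 cl wine bottle, 75 mm wide, 300 mm tall, standing. Origin: centre of its underside.
- bottle_b: Bystander: another such bottle. Origin: centre of its underside.
- bottle_c: Bystander: another such bottle. Origin: centre of its underside.
- balm_jar: Bystander: low round amber jar with white lid, 65 mm wide, 52 mm tall (not one of the pots). Origin: centre of its underside.
- marker: Bystander: black and silver paint marker lying flat, 135 mm long, 17 mm thick; its x axis runs along it. Origin: centre of its underside.
- stopper: Bystander: bottle stopper standing on its 44 mm dark wooden head, cork up, 50 mm tall. Origin: centre of its underside.
- brush_cup: Bystander: black cup 68 mm wide with pens and dusting brushes, about 190 mm tall. Origin: centre of its underside.
There are look-alikes about, which are no part of the job. Of the things like the lid, leave any that is blue or white; of the rest the smaller one is meant.

How it is judged:
On the way, in this order (a step that is already met when the one before it is completed fails the run):
1. the lid rests on the pot's neck, on top of the thread (its origin 60.5 to 64.2 mm above the pot's), within 4 mm of centre and 17 degrees of square (horizontal distance between lid and open_pot below 0.004 m and z of lid in the frame of open_pot between 0.0605 and 0.0642 m and (angle between the x axis of lid and the x axis of open_pot, either way round below 0.3 rad or angle between the x axis of lid and the y axis of open_pot, either way round below 0.3 rad) and angle between lid's own z axis and vertical below 0.08 rad), for 0.1 s.
2. turned back on the neck: the lid has ridden up the thread (64.8 to 71 mm) and is more than 17 degrees off square (horizontal distance between lid and open_pot below 0.004 m and z of lid in the frame of open_pot between 0.0648 and 0.071 m and not (angle between the x axis of lid and the x axis of open_pot, either way round below 0.3 rad or angle between the x axis of lid and the y axis of open_pot, either way round below 0.3 rad)).
3. the lid has dropped into the thread (below 61.2 mm), more than 17 degrees off square (horizontal distance between lid and open_pot below 0.004 m and z of lid in the frame of open_pot below 0.0612 m and not (angle between the x axis of lid and the x axis of open_pot, either way round below 0.3 rad or angle between the x axis of lid and the y axis of open_pot, either way round below 0.3 rad)).
4. the lid is screwed fully home (within 1.5 mm of 56 mm) and square with the pot within 8 degrees (z of lid in the frame of open_pot between 0.054 and 0.0575 m and horizontal distance between lid and open_pot below 0.003 m and (angle between the x axis of lid and the x axis of open_pot, either way round below 0.14 rad or angle between the x axis of lid and the y axis of open_pot, either way round below 0.14 rad)), for 0.2 s.
At the end, for the whole second after the job is handed in: Lid home (54-57.5 mm above the pot's origin, centred within 3 mm, square within 8 deg, level within 3); pot seated in the dock (4 mm, 2 mm high, 2 deg); full pot's feet in the lid's recesses (origin 21-26.2 mm above the lid's, within 4 mm, square within 7 deg, upright within 3); at rest (all of step 4 and angle between each of lid, full_pot's own z axis and vertical below 0.05 rad and horizontal distance between open_pot and dock below 0.004 m and z of open_pot in the frame of dock below 0.007 m and angle between open_pot's own z axis and vertical below 0.04 rad and z of full_pot in the frame of lid between 0.021 and 0.0262 m and horizontal distance between full_pot and lid below 0.004 m and (angle between the x axis of full_pot and the x axis of lid, either way round below 0.12 rad or angle between the x axis of full_pot and the y axis of lid, either way round below 0.12 rad) and linear speed of each of full_pot, lid below 0.02 m/s); the robot touches nothing.
It fails at once if a wine bottle is moved by more than 25 mm or tipped by more than 15 degrees (distance of any of bottle_a, bottle_b, bottle_c from where it was at the start of the episode above 0.025 m or angle between any of bottle_a, bottle_b, bottle_c's own z axis and vertical above 0.26 rad).
It fails at once if the round jar or the stopper is moved by more than 25 mm or tipped by more than 15 degrees (distance of any of balm_jar, stopper from where it was at the start of the episode above 0.025 m or angle between any of balm_jar, stopper's own z axis and vertical above 0.26 rad).
It fails at once if the marker or the brush cup is moved by more than 25 mm or tipped by more than 15 degrees (distance of any of marker, brush_cup from where it was at the start of the episode above 0.025 m or angle between any of marker, brush_cup's own z axis and vertical above 0.26 rad).
It fails at once if the full pot is let go while its feet are more than 6 mm above their seat over the lid (dropped) (z of full_pot in the frame of lid above 0.03 m and horizontal distance between full_pot and lid below 0.05 m and contact force between the fingers and full_pot below 0.05 N).
It also fails if it takes over 61 s, if anything falls off the work surface, if the arm or the gripper's body presses on something with over 40 N, if the wrist force passes 120 N, or if a joint passes its speed limit or range.

## Working session

There is one attempt and no reset: what is moved stays moved. The work goes in short steps, Python scripts to look and compute and a tool call to move; the robot and the scene stay as the last step left them, time stands still between calls to the robot, and variables do not carry over. Pictures are saved under pics/ and viewed, and the job is handed in when it is done.

Besides the shell and the picture viewer there is one more tool, called after "Emit:" as a command line: name --pt "numbers of a row" for each row, then --argument value for the rest. servo_tool: Moves the arm, as the interface text tells. Its arguments: {"type":"object","properties":{"claw":{"type":"array"},"travel":{"type":"array"},"yaw":{"type":"array"},"grip_force":{"type":"number"}},"required":["claw","travel","yaw"]}

```bash
ls; mkdir -p pics; cat > h.py <<'E'
import numpy as np, cv2
from rig import sense, capture, close_job
def cap(name,fn=None):
    c=capture(name)
    if fn: cv2.imwrite('pics/'+fn,cv2.cvtColor(c['image'],cv2.COLOR_RGB2BGR))
    return c
def pts(c):
    z=c['z_map'];h,w=z.shape
    u,v=np.meshgrid(np.arange(w),np.arange(h))
    p=np.stack([(u-c['cx'])/c['fx']*z,-(v-c['cy'])/c['fy']*z,-z],-1)
    return p@np.array(c['rotation']).T+np.array(c['eye'])
E
python3 - <<'E'
from h import *
import pickle
print({k:np.round(v,3) if not isinstance(v,str) else v for k,v in sense().items()})
for n in ['side','top','wrist']:
    c=cap(n,n+'0.png'); pickle.dump(c,open(n+'0.pkl','wb')); print(n,c['fx'],c['cx'],c['cy'],np.round(c['eye'],3),np.round(c['rotation'],3).tolist(),[k for k in c])
E
```

```text
pics
{'time': np.float64(0.0), 'joint_positions': array([-1.179,  0.3  ,  1.522, -0.   ,  1.321, -0.067]), 'joint_velocities': array([-0.002, -0.001, -0.001, -0.001,  0.   , -0.   ]), 'effort': array([-2.000e-03, -5.435e+01, -3.618e+01, -0.000e+00,  4.000e-03,
        0.000e+00]), 'eef_pos': array([ 0.244, -0.493,  0.404]), 'tool_rot': array([[ 0.897,  0.443, -0.   ],
       [ 0.443, -0.897,  0.001],
       [ 0.   , -0.001, -1.   ]]), 'ft_force': array([ 0.476, -1.032,  0.774]), 'wrist_torque': array([-0.025, -0.01 , -0.063]), 'gripper_width': np.float64(0.997)}
side 530.4081683114845 277.4455512618731 207.2075780722429 [0.262 1.126 1.076] [[-0.971, 0.145, -0.19], [-0.238, -0.624, 0.745], [-0.01, 0.768, 0.64]] ['image', 'z_map', 'fx', 'fy', 'cx', 'cy', 'eye', 'rotation']
top 500.85100593814195 281.63867934179 209.02693818651764 [ 0.361 -0.01   1.502] [[-0.016, 0.993, -0.118], [-1.0, -0.016, 0.006], [0.004, 0.118, 0.993]] ['image', 'z_map', 'fx', 'fy', 'cx', 'cy', 'eye', 'rotation']
wrist 371.6640098406889 275.6849104947691 210.04149774272557 [ 0.305 -0.463  0.374] [[0.442, 0.863, 0.243], [-0.897, 0.426, 0.117], [-0.002, -0.27, 0.963]] ['image', 'z_map', 'fx', 'fy', 'cx', 'cy', 'eye', 'rotation']
```

View pics/top0.png

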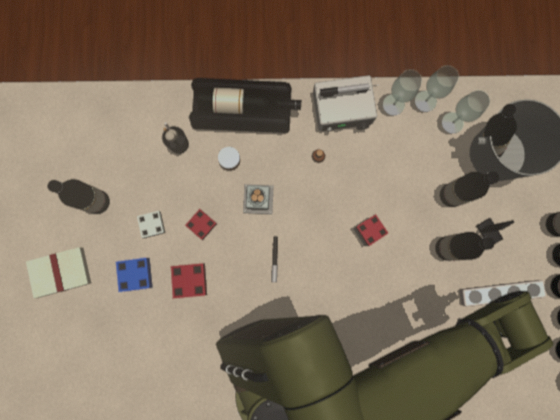

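View pics/side0.png

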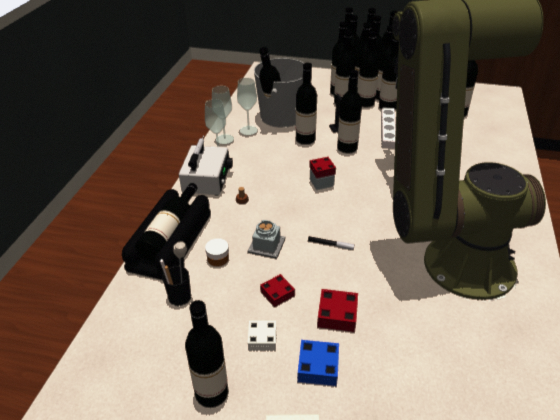

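View pics/wrist0.png

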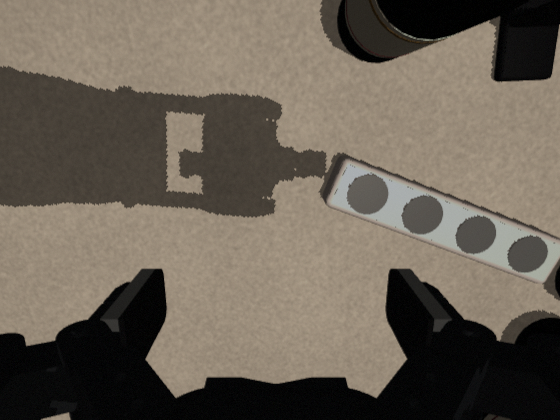

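Lid candidates in the top view: small burgundy (201,224), large burgundy (188,281), blue (133,275), white (151,225). The red top at (371,230) belongs to the closed full pot. I choose the small burgundy one at (201,224). Next: a close crop to check it, and measurements.

```bash
cat > m.py <<'E'
from h import *
import pickle
def rect(xy):
    r=cv2.minAreaRect((xy*1000).astype(np.float32)); return np.round(r[0],1),np.round(r[1],1),round(r[2],1)
E
python3 - <<'E'
from m import *
c=pickle.load(open('top0.pkl','rb'));P=pts(c);im=c['image'].astype(int)
red=(im[...,0]>60)&(im[...,1]<0.5*im[...,0])&(im[...,2]<0.6*im[...,0])
for nm,(u,v),(zl,zh),useRed in [('lid',(201,224),(.02,.04),1),('big',(188,281),(.02,.06),1),('full',(371,230),(.075,.095),1),('pot',(258,197),(.055,.075),0),('rim',(258,197),(.075,.095),0),('dock',(258,197),(.004,.016),0)]:
    w=np.zeros(red.shape,bool);w[v-25:v+26,u-25:u+26]=1
    q=P[w&(P[...,2]>zl)&(P[...,2]<zh)]
    print(nm,len(q),np.round(q[:,2].mean(),4),np.round(np.percentile(q[:,2],[5,50,95]),4),rect(q[:,:2]))
crop=c['image'][150:310,110:400];cv2.imwrite('pics/crop0.png',cv2.cvtColor(cv2.resize(crop,None,fx=2.7,fy=2.7,interpolation=2),4))
E
```

```text
lid 504 0.0289 [0.0232 0.0288 0.0345] (array([494.5, 222.9]), array([68.2, 66.4]), 48.8)
big 1100 0.0404 [0.0325 0.0408 0.0469] (array([330. , 257.2]), array([94.3, 95.8]), 4.2)
full 552 0.0843 [0.078  0.0844 0.0902] (array([ 465.2, -273.9]), array([65.9, 68.4]), 32.3)
pot 328 0.0644 [0.0563 0.0624 0.0743] (array([568.5,  53.1]), array([64.3, 65.8]), 89.1)
rim 158 0.0791 [0.0754 0.0786 0.0847] (array([568.8,  53.7]), array([54.7, 52.2]), 88.3)
dock 585 0.0082 [0.0042 0.0075 0.0141] (array([576.5,  52.6]), array([151.8, 153. ]), 89.1)
```

View pics/crop0.png

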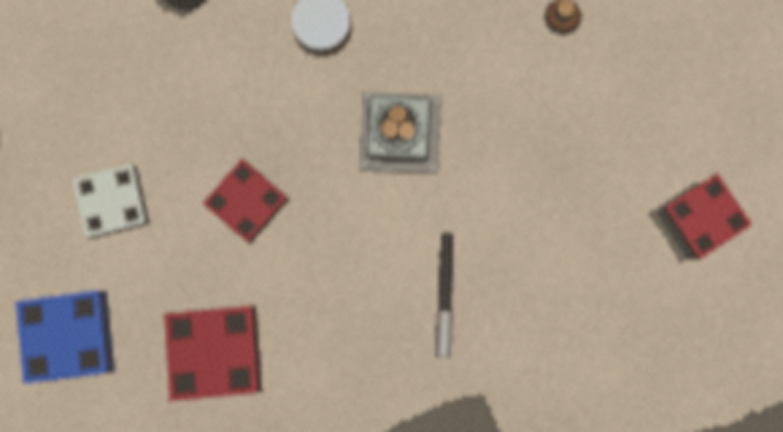

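```bash
python3 - <<'E'
from m import *
c=pickle.load(open('wrist0.pkl','rb'));P=pts(c);s=sense()
R=np.array(s['tool_rot']);p=np.array(s['eef_pos'])
T=(P-p)@R*1000
z=c['z_map']
for u,v in [(150,272),(155,290),(150,330),(401,272),(395,300),(405,330),(130,310),(430,310)]: print(u,v,np.round(z[v,u],3),np.round(T[v,u],1))
m=(z>0)&(T[...,2]<190)&(abs(T[...,1])<70)
for sgn in (-1,1):
    q=T[m&(sgn*T[...,1]>30)]; print(len(q),np.round(np.percentile(q,[0,1,50,99,100],axis=0),1).tolist())
E
```

```text
150 272 0.133 [ 11.3 -45.5 152.6]
155 290 0.132 [  5.6 -43.3 149.8]
150 330 0.127 [ -5.3 -43.4 141.8]
401 272 0.133 [ 11.4  44.4 152.3]
395 300 0.132 [  2.1  42.  149. ]
405 330 0.122 [ -2.4  42.1 137.5]
130 310 0.109 [ 10.8 -43.2 127.6]
430 310 0.11 [ 10.5  45.2 128.1]
14506 [[-11.7, -70.0, 81.3], [-8.8, -66.6, 84.4], [9.2, -47.7, 107.6], [17.8, -30.4, 156.0], [18.7, -30.0, 160.6]]
14939 [[-11.6, 30.0, 81.7], [-8.8, 30.4, 85.3], [9.2, 48.0, 107.6], [17.7, 66.9, 155.9], [18.7, 69.8, 160.2]]
```

Emit:
servo_tool --claw '[85,85,85,85,85,85,85,85,85,85,85,85]' --pt "40 -40 0" --pt "90 -90 0" --pt "140 -140 0" --pt "190 -186 0" --pt "240 -235 0" --pt "290 -284 0" --pt "340 -333 0" --pt "385 -380 0" --pt "430 -425 0" --pt "475 -465 0" --pt "515 -505 0" --pt "542 -531 0" --yaw '[-0.2,-0.5,-0.8,-1.1,-1.4,-1.7,-2.0,-2.2,-2.4,-2.6,-2.8,-2.8]'

```text
time: 1.65
eef_pos: [0.4897, 0.2113, 0.4046]
tool_rot: [[0.66, 0.752, 0.0], [0.752, -0.66, -0.0], [0.0, 0.0, -1.0]]
ft_force: [0.8, -0.3, 0.7]
gripper_width: 0.995
```

Emit:
servo_tool --claw '[85,85,85]' --pt "0 0 0" --pt "0 0 0" --pt "0 0 0" --yaw '[0,0,0]'

```text
time: 2.02
eef_pos: [0.4893, 0.2081, 0.4049]
tool_rot: [[0.661, 0.75, 0.0], [0.75, -0.661, 0.0], [0.0, 0.0, -1.0]]
ft_force: [-0.2, -0.4, -0.8]
gripper_width: 0.994
```

```bash
cat >> m.py <<'E'
def redmask(c):
    im=c['image'].astype(int); return (im[...,0]>50)&(im[...,1]<0.5*im[...,0])&(im[...,2]<0.6*im[...,0])
def st():
    s=sense();R=np.array(s['tool_rot']);print('t',round(float(s['time']),2),'p',np.round(s['eef_pos'],4),'phi',round(np.degrees(np.arctan2(R[1,0],R[0,0])),2),'tilt',np.round(R[:,2],4),'F',np.round(s['ft_force'],1),'T',np.round(s['wrist_torque'],2),'w',round(float(s['gripper_width'])*85.4,1),'j6',np.round(s['joint_positions'],2))
    return s
E
python3 - <<'E'
from m import *
s=st()
c=cap('wrist','w1.png');P=pts(c);q=P[redmask(c)&(P[...,2]>.02)&(P[...,2]<.036)]
print(len(q),q[:,2].mean(),rect(q[:,:2]))
E
```

```text
t 2.02 p [0.4893 0.2081 0.4049] phi 48.61 tilt [ 2.e-04  0.e+00 -1.e+00] F [-0.2 -0.4 -0.8] T [-0.01  0.    0.  ] w 84.9 j6 [ 0.33  0.26  1.57 -0.    1.31  1.06]
3648 0.029677683402424198 (array([410.2, 243.6]), array([ 90.6, 262.4]), 75.2)
```

View pics/w1.png

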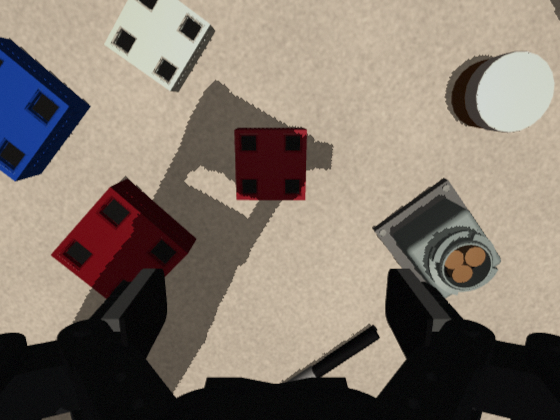

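The picture shows the small burgundy lid at (271,164), square to the tool. The larger burgundy one is at (125,240), the blue one at (40,110), the white one at (160,45), and the open pot at (455,245).

```bash
cat >> m.py <<'E'
def meas(c,u,v,zl,zh,red=True):
    P=pts(c);m=(P[...,2]>zl)&(P[...,2]<zh)
    if red: m&=redmask(c)
    m=cv2.morphologyEx(m.astype(np.uint8),cv2.MORPH_CLOSE,np.ones((3,3)))
    m=cv2.morphologyEx(m,cv2.MORPH_OPEN,np.ones((3,3)))
    n,l=cv2.connectedComponents(m); k=l[v,u]
    if k==0:
        d=[(np.hypot(*(np.argwhere(l==i)-[v,u]).T).min(),i) for i in range(1,n)]; k=min(d)[1]
    q=P[(l==k)&(P[...,2]>zl)&(P[...,2]<zh)]
    return len(q),np.round(np.median(q[:,2]),4),rect(q[:,:2]),np.round(q[:,:2].mean(0),4)
E
python3 - <<'E'
from m import *
s=st(); c=cap('wrist');pickle.dump(c,open('w1.pkl','wb'))
print(meas(c,271,164,.022,.037))
P=pts(c)
for z0,z1 in [(.055,.066),(.076,.088),(.006,.0135)]:
    m=np.zeros(P.shape[:2],bool);m[170:300,365:510]=1
    q=P[m&(P[...,2]>z0)&(P[...,2]<z1)&(np.hypot(P[...,0]-.568,P[...,1]-.053)<.075)];print(len(q),np.median(q[:,2]),rect(q[:,:2]))
# rim circle fit
q=P[(P[...,2]>.079)&(P[...,2]<.084)&(np.hypot(P[...,0]-.568,P[...,1]-.053)<.04)]
A=np.c_[q[:,:2],np.ones(len(q))];x=np.linalg.lstsq(A,(q[:,:2]**2).sum(1),rcond=None)[0];print(x[:2]/2,np.sqrt(x[2]+(x[:2]**2).sum()/4),len(q))
E
```

```text
t 2.08 p [0.4893 0.2081 0.405 ] phi 48.6 tilt [ 4.e-04  1.e-04 -1.e+00] F [-0.2 -0.5  0.5] T [-0.02  0.01  0.  ] w 85.0 j6 [ 0.33  0.26  1.57 -0.    1.31  1.06]
(3564, np.float64(0.0296), (array([495.4, 223.2]), array([65.2, 65.4]), 48.5), array([0.4963, 0.2236]))
1802 0.05964499036754847 (array([569.5,  53.7]), array([65.5, 66.1]), 86.9)
1583 0.07820507121036135 (array([569.7,  52.9]), array([51.3, 51.4]), 69.6)
1911 0.01045844078511765 (array([569.5,  56.3]), array([82.3, 87.9]), 86.6)
[0.56939911 0.05324455] 0.021340392468803156 610
```

Emit:
servo_tool --claw '[85,85,85,85,85,85,85,85]' --pt "15 -5.5 30" --pt "15 -5.5 80" --pt "15 -5.5 130" --pt "15 -5.5 170" --pt "15 -5.5 200" --pt "15 -5.5 220" --pt "15 -5.5 233" --pt "15 -5.5 233" --yaw '[0,0,0,0,0,0,0,0]'

```text
time: 3.12
eef_pos: [0.4952, 0.2237, 0.1714]
tool_rot: [[0.661, 0.751, -0.001], [0.751, -0.661, -0.0], [-0.001, -0.0, -1.0]]
ft_force: [0.3, 0.4, 0.2]
gripper_width: 0.997
```

Emit:
servo_tool --claw '[60,60,60,60,60,60]' --pt "0 0 0" --pt "0 0 0" --pt "0 0 0" --pt "0 0 0" --pt "0 0 0" --pt "0 0 0" --yaw '[0,0,0,0,0,0]' --grip_force 40

```text
time: 3.88
eef_pos: [0.4955, 0.2241, 0.1729]
tool_rot: [[0.66, 0.751, 0.002], [0.751, -0.66, 0.001], [0.002, 0.001, -1.0]]
ft_force: [-1.2, -1.1, 7.1]
gripper_width: 0.766
```

```bash
python3 - <<'E'
from m import *
s=st(); c=cap('wrist','w2.png');pickle.dump(c,open('w2.pkl','wb'))
P=pts(c);R=np.array(s['tool_rot']);T=(P-np.array(s['eef_pos']))@R*1000
m=(c['z_map']>0)&(abs(T[...,1])>33)&(abs(T[...,1])<50)&(~redmask(c))&(abs(T[...,0])<20)
q=T[m];print(np.round(np.percentile(q,[50,90,99,100],axis=0),1).tolist())
E
```

```text
t 3.88 p [0.4955 0.2241 0.1729] phi 48.68 tilt [ 1.8e-03  7.0e-04 -1.0e+00] F [-1.2 -1.1  7.1] T [-0.05  0.27 -0.05] w 65.5 j6 [ 0.36  0.59  1.71 -0.    0.84  1.08]
[[9.8, -33.1, 119.3], [13.4, 47.1, 171.9], [18.8, 49.7, 173.1], [20.0, 50.0, 174.1]]
```

View pics/w2.png

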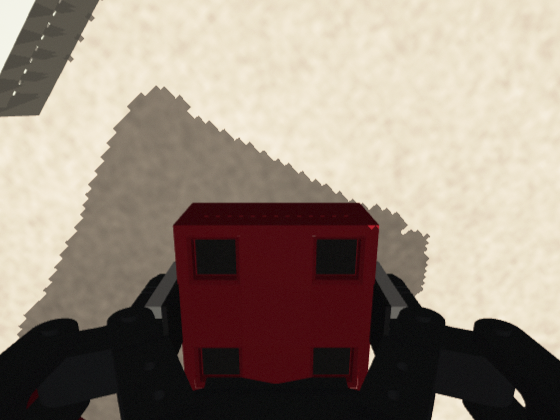

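Emit:
servo_tool --claw '[60,60,60,60,60,60,60,60,60,60,60]' --pt "0 0 -15" --pt "0 0 -45" --pt "0 0 -85" --pt "-10 20 -120" --pt "-25 55 -120" --pt "-45 95 -120" --pt "-60 130 -120" --pt "-72 155 -120" --pt "-79.5 168 -120" --pt "-79.5 168 -120" --pt "-79.5 168 -120" --yaw '[0,0,0,-0.4,-1.3,-2.3,-3.2,-4.0,-4.6,-4.85,-4.85]'

```text
time: 5.3
eef_pos: [0.5686, 0.054, 0.2922]
tool_rot: [[0.044, 0.999, 0.0], [0.999, -0.044, 0.0], [0.0, 0.0, -1.0]]
ft_force: [-0.6, -0.5, -0.1]
gripper_width: 0.763
```

```bash
python3 - <<'E'
from m import *
s=st(); c=cap('side','s3.png');c2=cap('top','t3.png');pickle.dump(c2,open('t3.pkl','wb'))
P=pts(c2);s=st()
q=P[redmask(c2)&(np.hypot(P[...,0]-.57,P[...,1]-.053)<.06)];print(len(q),q.mean(0) if len(q) else 0)
cw=cap('wrist','w3.png');P=pts(cw);q=P[redmask(cw)&(P[...,2]>.14)&(P[...,2]<.16)];print(len(q),np.median(q[:,2]),rect(q[:,:2]))
E
python3 -c "
import cv2;a=cv2.imread('pics/s3.png')[150:300,180:380];b=cv2.imread('pics/t3.png')[130:280,180:380]
cv2.imwrite('pics/c3.png',cv2.resize(cv2.vconcat([a,b]),None,fx=2,fy=2))"
```

```text
t 5.3 p [0.5686 0.054  0.2922] phi 87.45 tilt [ 3.e-04  1.e-04 -1.e+00] F [-0.6 -0.5 -0.1] T [ 0.03 -0.   -0.02] w 65.2 j6 [0.03 0.46 1.58 0.   1.1  0.07]
t 5.4 p [0.5686 0.0541 0.292 ] phi 87.46 tilt [ 2.e-04  1.e-04 -1.e+00] F [ 0.4  0.2 -0.7] T [ 0.01  0.05 -0.01] w 65.5 j6 [0.03 0.46 1.58 0.   1.1  0.07]
0 0
23878 0.1485747649709117 (array([568.7,  55. ]), array([64.2, 66.4]), 87.6)
```

View pics/c3.png

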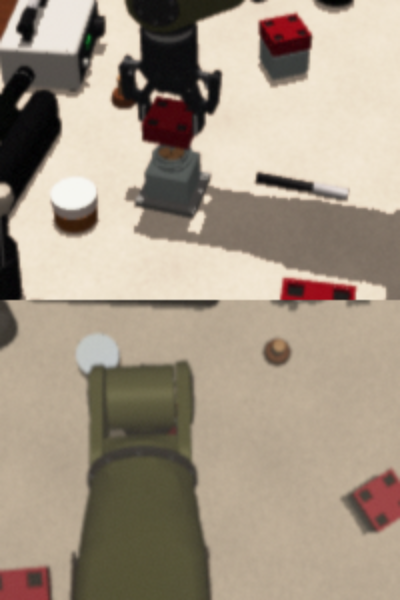

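View pics/w3.png

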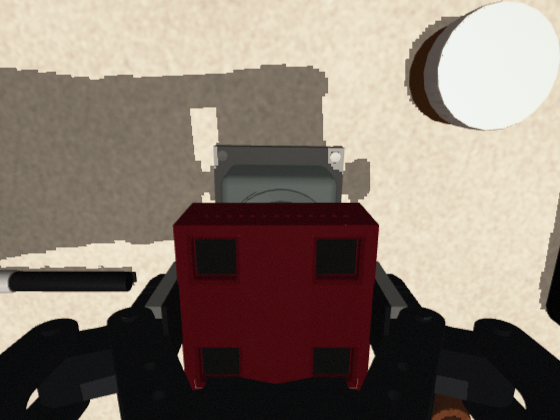

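Emit:
servo_tool --claw '[60,60,60,60,60,60,60,60,60]' --pt "-1.2 0.7 5" --pt "-1.2 0.7 20" --pt "-1.2 0.7 35" --pt "-1.2 0.7 42" --pt "-1.2 0.7 46" --pt "-1.2 0.7 49" --pt "-1.2 0.7 51" --pt "-1.2 0.7 51.5" --pt "-1.2 0.7 51.5" --yaw '[0,0,0,0,0,0,0,0,0]'

```text
time: 6.58
eef_pos: [0.5696, 0.0522, 0.2406]
tool_rot: [[0.044, 0.999, 0.001], [0.999, -0.044, 0.0], [0.0, 0.001, -1.0]]
ft_force: [-0.7, -0.6, 2.4]
gripper_width: 0.769
```

```bash
python3 - <<'E'
from m import *
s=st(); c=cap('side','s4.png')
cw=cap('wrist','w4.png');P=pts(cw);q=P[redmask(cw)&(P[...,2]>.08)&(P[...,2]<.11)];print(len(q),np.median(q[:,2]),rect(q[:,:2]))
E
python3 -c "
import cv2;a=cv2.imread('pics/s4.png')[150:300,180:380]
cv2.imwrite('pics/c4.png',cv2.resize(a,None,fx=3,fy=3))"
```

```text
t 6.58 p [0.5696 0.0522 0.2406] phi 87.49 tilt [ 5.e-04  0.e+00 -1.e+00] F [-0.7 -0.6  2.4] T [0.05 0.31 0.04] w 65.7 j6 [0.03 0.53 1.61 0.   1.   0.07]
24892 0.09712823680110427 (array([569.7,  51.6]), array([67.2, 66.3]), 87.7)
```

View pics/c4.png

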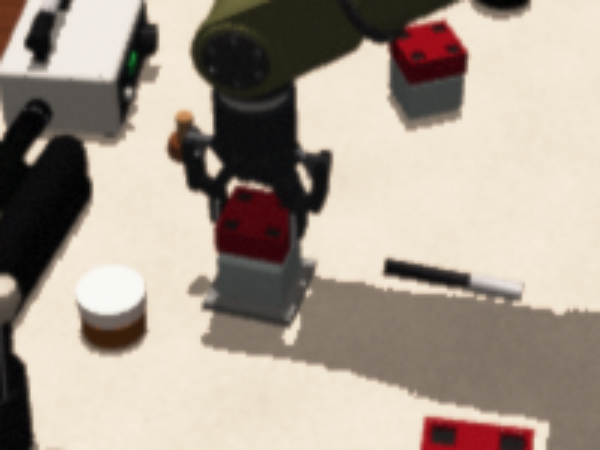

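View pics/w4.png

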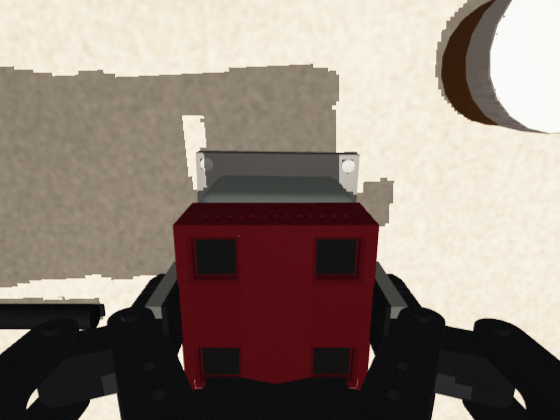

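Emit:
servo_tool --claw '[60,60,60,60,60,60,60,60,60,60,60,60]' --pt "0 0 -0.5" --pt "0 0 -1" --pt "0 0 -1.5" --pt "0 0 -2" --pt "0 0 -2.5" --pt "0 0 -3" --pt "0 0 -3.5" --pt "0 0 -4" --pt "0 0 -4.3" --pt "0 0 -4.5" --pt "0 0 -4.5" --pt "0 0 -4.5" --yaw '[-0.4,-1.1,-1.8,-2.6,-3.4,-4.2,-5,-5.8,-6.6,-7.4,-8.0,-8.2]'

```text
time: 8.18
eef_pos: [0.5695, 0.0521, 0.2445]
tool_rot: [[-0.892, 0.452, -0.0], [0.452, 0.892, -0.0], [0.0, -0.0, -1.0]]
ft_force: [-0.0, -0.3, -0.9]
gripper_width: 0.764
```

```bash
python3 - <<'E'
from m import *
s=st()
cw=cap('wrist','w5.png');P=pts(cw);q=P[redmask(cw)&(P[...,2]>.08)&(P[...,2]<.115)];print(len(q),np.median(q[:,2]),rect(q[:,:2]))
E
```

```text
t 8.18 p [0.5695 0.0521 0.2445] phi 153.13 tilt [-2.e-04 -0.e+00 -1.e+00] F [-0.  -0.3 -0.9] T [ 0.03 -0.01 -0.03] w 65.2 j6 [ 0.03  0.53  1.6   0.    1.01 -1.07]
24810 0.10110695858910107 (array([569.9,  52.2]), array([66.6, 66.3]), 62.7)
```

View pics/w5.png

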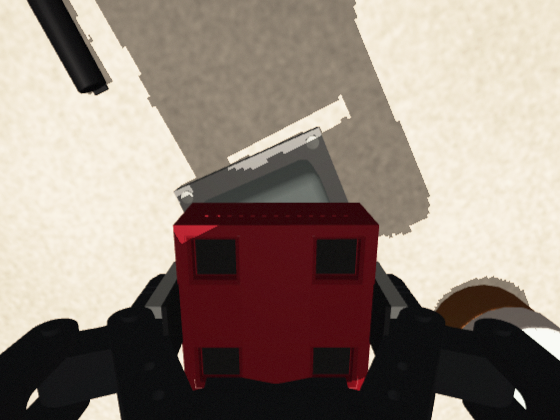

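Emit:
servo_tool --claw '[75,80,85,85,85]' --pt "0 0 0" --pt "0 0 0" --pt "0 0 0" --pt "0 0 0" --pt "0 0 0" --yaw '[0,0,0,0,0]'

```text
time: 8.85
eef_pos: [0.5695, 0.0521, 0.2447]
tool_rot: [[-0.892, 0.453, 0.0], [0.453, 0.892, -0.0], [-0.0, -0.0, -1.0]]
ft_force: [-0.0, -0.3, 0.2]
gripper_width: 0.996
```

```bash
python3 - <<'E'
from m import *
s=st()
cw=cap('wrist','w6.png');P=pts(cw);q=P[redmask(cw)&(P[...,2]>.085)&(P[...,2]<.115)];print(len(q),np.percentile(q[:,2],[5,50,95]),rect(q[:,:2]))
A=np.c_[q[:,:2],np.ones(len(q))];m=abs(q[:,2]-np.median(q[:,2]))<.002;print(np.linalg.lstsq(A[m],q[m,2],rcond=None)[0])
E
```

```text
t 8.85 p [0.5695 0.0521 0.2447] phi 153.08 tilt [ 0. -0. -1.] F [-0.  -0.3  0.2] T [ 0.02  0.02 -0.01] w 85.1 j6 [ 0.03  0.53  1.6  -0.    1.01 -1.07]
24103 [0.09395139 0.09513342 0.09607325] (array([570.4,  52.3]), array([66.2, 67. ]), 63.2)
[-0.0040104  -0.00222925  0.09752482]
```

View pics/w6.png

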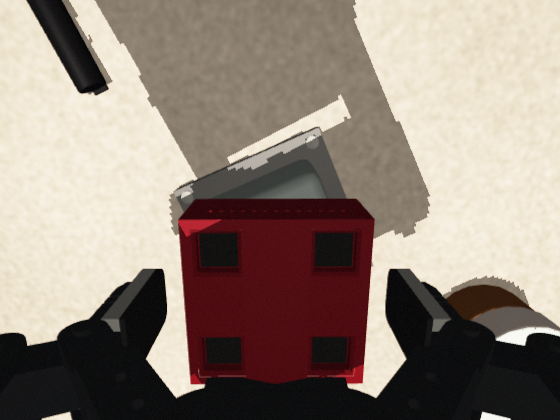

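Emit:
servo_tool --claw '[85,85,85,60,60,60,60,60,60]' --pt "0 0 3" --pt "0 0 6" --pt "0 0 7" --pt "0 0 7" --pt "0 0 7" --pt "0 0 7" --pt "0 0 7" --pt "0 0 7" --pt "0 0 7" --yaw '[0,0,0,0,0,0,0,0,0]'

```text
time: 10.02
eef_pos: [0.5695, 0.0522, 0.2378]
tool_rot: [[-0.892, 0.453, 0.0], [0.453, 0.892, 0.0], [-0.0, 0.0, -1.0]]
ft_force: [-1.4, -0.6, 2.7]
gripper_width: 0.768
```

```bash
python3 - <<'E'
from m import *
s=st()
cw=cap('wrist','w7.png');P=pts(cw);q=P[redmask(cw)&(P[...,2]>.085)&(P[...,2]<.115)];print(len(q),np.percentile(q[:,2],[5,50,95]),rect(q[:,:2]))
E
```

```text
t 10.03 p [0.5695 0.0522 0.2378] phi 153.09 tilt [ 2.e-04  0.e+00 -1.e+00] F [-1.4 -0.6  2.7] T [-0.    0.21 -0.  ] w 65.5 j6 [ 0.03  0.54  1.61  0.    1.   -1.07]
24744 [0.09384404 0.09503438 0.09599168] (array([569.2,  53.2]), array([67.2, 64.2]), 62.9)
```

Emit:
servo_tool --claw '[60,60,60,60,60,60,60,60,60,60,60,60]' --pt "0 0 0.3" --pt "0 0 0.8" --pt "0 0 1.3" --pt "0 0 1.8" --pt "0 0 2.3" --pt "0 0 2.8" --pt "0 0 3.3" --pt "0 0 3.8" --pt "0 0 4.2" --pt "0 0 4.6" --pt "0 0 4.8" --pt "0 0 4.8" --yaw '[0.4,1.1,1.8,2.5,3.2,3.9,4.6,5.3,6.0,6.6,7.0,7.0]'

```text
time: 11.58
eef_pos: [0.5696, 0.0522, 0.233]
tool_rot: [[-0.124, 0.992, 0.001], [0.992, 0.124, 0.0], [0.0, 0.001, -1.0]]
ft_force: [-0.4, 1.4, 4.2]
gripper_width: 0.763
```

```bash
python3 - <<'E'
from m import *
s=st()
cw=cap('wrist','w8.png');P=pts(cw);q=P[redmask(cw)&(P[...,2]>.08)&(P[...,2]<.115)];print(len(q),np.percentile(q[:,2],[5,50,95]),rect(q[:,:2]))
E
```

```text
t 11.57 p [0.5696 0.0522 0.233 ] phi 97.11 tilt [ 5.e-04  1.e-04 -1.e+00] F [-0.4  1.4  4.2] T [ 0.08 -0.1  -0.04] w 65.2 j6 [ 0.03  0.54  1.61  0.    0.99 -0.1 ]
24876 [0.08894967 0.09021965 0.09116581] (array([570.3,  53.3]), array([67.9, 63.8]), 7.1)
```

View pics/w8.png

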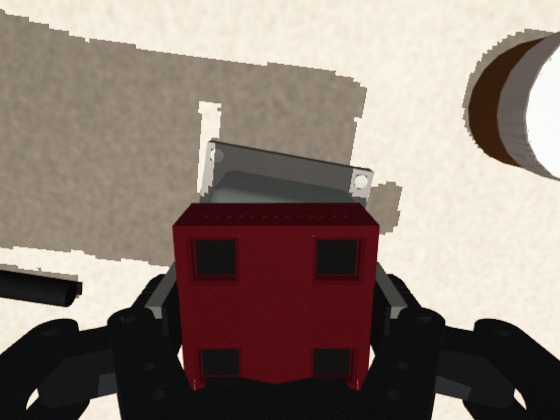

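Emit:
servo_tool --claw '[60,60,60,60,60,60]' --pt "0 0 0.1" --pt "0 0 0.3" --pt "0 0 0.5" --pt "0 0 0.5" --pt "0 0 0.5" --pt "0 0 0.5" --yaw '[0.3,0.6,0.9,1.2,1.3,1.3]'

```text
time: 12.38
eef_pos: [0.5697, 0.0522, 0.2329]
tool_rot: [[0.056, 0.998, 0.001], [0.998, -0.056, 0.0], [0.0, 0.001, -1.0]]
ft_force: [-0.6, 0.9, 7.6]
gripper_width: 0.763
```

```bash
python3 - <<'E'
from m import *
s=st()
cw=cap('wrist','w9.png');P=pts(cw);q=P[redmask(cw)&(P[...,2]>.08)&(P[...,2]<.115)];print(len(q),np.percentile(q[:,2],[5,50,95]),rect(q[:,:2]))
E
```

```text
t 12.38 p [0.5697 0.0522 0.2329] phi 86.77 tilt [ 1.3e-03  1.0e-04 -1.0e+00] F [-0.6  0.9  7.6] T [ 0.14 -0.1   0.02] w 65.2 j6 [0.03 0.54 1.61 0.   0.99 0.08]
24827 [0.08892187 0.09015425 0.09111863] (array([570.6,  53.2]), array([64.1, 67.6]), 86.6)
```

View pics/w9.png

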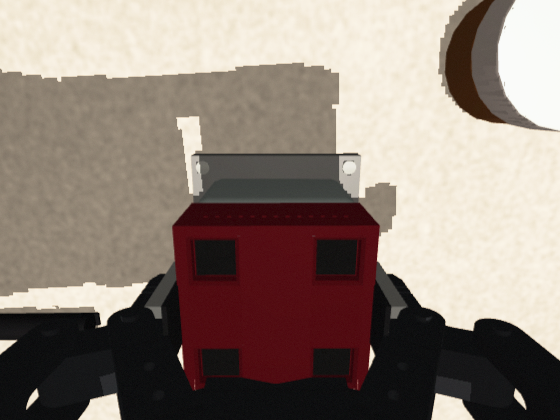

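Emit:
servo_tool --claw '[75,85,85,85,85,85,85,85,85]' --pt "0 0 0" --pt "0 0 0" --pt "0 0 0" --pt "0 0 -15" --pt "0 0 -50" --pt "0 0 -90" --pt "0 0 -130" --pt "0 0 -150" --pt "0 0 -150" --yaw '[0,0,0,0,0,0,0,0,0]'

```text
time: 13.55
eef_pos: [0.5694, 0.0522, 0.3846]
tool_rot: [[0.058, 0.998, 0.004], [0.998, -0.058, 0.0], [0.0, 0.004, -1.0]]
ft_force: [-0.2, -0.9, -1.2]
gripper_width: 0.999
```

```bash
python3 - <<'E'
from m import *
s=st()
cw=cap('wrist','w10.png');pickle.dump(cw,open('w10.pkl','wb'));print(meas(cw,270,190,.08,.1)); P=pts(cw)
q=P[(P[...,2]>.005)&(P[...,2]<.0145)&(np.hypot(P[...,0]-.568,P[...,1]-.053)<.065)];print(len(q),rect(q[:,:2]))
E
```

```text
t 13.55 p [0.5694 0.0522 0.3846] phi 86.69 tilt [ 3.6e-03  1.0e-04 -1.0e+00] F [-0.2 -0.9 -1.2] T [ 0.01 -0.    0.03] w 85.3 j6 [0.03 0.36 1.48 0.   1.29 0.09]
(5090, np.float64(0.0903), (array([569.8,  51.3]), array([66.1, 65.4]), 87.3), array([0.5709, 0.0531]))
1651 (array([569.7,  52.5]), array([87.8, 88.2]), 86.7)
```

View pics/w10.png

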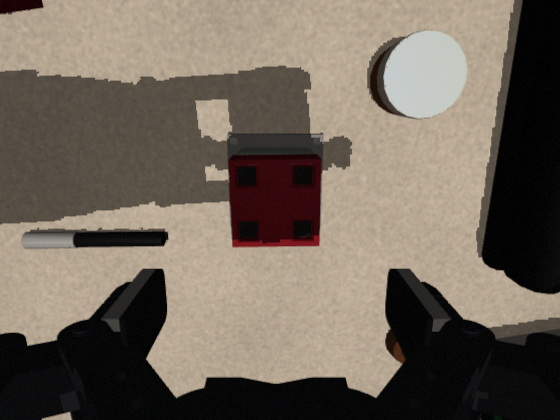

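```bash
cat >> m.py <<'E'
def holes(c,ztop,guess,half=.040):
    """ray-plane: recess openings in plane ztop; returns centre, angle"""
    h,w=c['z_map'].shape;u,v=np.meshgrid(np.arange(w),np.arange(h))
    d=np.stack([(u-c['cx'])/c['fx'],-(v-c['cy'])/c['fy'],-np.ones((h,w))],-1)@np.array(c['rotation']).T
    e=np.array(c['eye']);X=e+d*((ztop-e[2])/d[...,2])[...,None]
    im=c['image'].astype(int)
    n=(np.hypot(X[...,0]-guess[0],X[...,1]-guess[1])<.036)
    sat=im[...,0]-im[...,1]
    thr,_=cv2.threshold(np.clip(sat[n],0,255).astype(np.uint8).reshape(-1,1),0,255,cv2.THRESH_OTSU)
    m=(n&(sat<thr)).astype(np.uint8)
    k,l,stt,cen=cv2.connectedComponentsWithStats(m)
    out=[]
    for i in range(1,k):
        if stt[i,4]>40:
            q=X[l==i][:,:2]; r=cv2.minAreaRect((q*1000).astype(np.float32)); out.append((stt[i,4],np.round(r[0],2),np.round(r[1],1)))
    out=sorted(out,key=lambda o:-o[0])[:4]
    C=np.array([o[1] for o in out]);cc=C.mean(0);a=np.degrees(np.arctan2(*(C-cc).T[::-1]))
    a=np.degrees(np.angle(np.mean(np.exp(4j*np.radians(a-45))))/4)
    return out,np.round(cc,2),'ang mod90',round(a,2)
E
python3 - <<'E'
from m import *
c=pickle.load(open('w10.pkl','rb'));print(holes(c,.0903,(.5698,.0518)))
E
```

```text
([(np.int32(339), array([590.78,  72.08]), array([13.1, 13.7])), (np.int32(338), array([550.62,  74.08]), array([13.8, 13.6])), (np.int32(302), array([548.59,  33.24]), array([13.4, 13.4])), (np.int32(292), array([589.17,  31.62]), array([13.4, 14.1]))], array([569.79,  52.76]), 'ang mod90', np.float64(-2.57))
```

Emit:
servo_tool --claw '[85,85,85,85,85,85,85,85,85,85,85,85]' --pt "-20 -5 0" --pt "-60 -15 0" --pt "-100 -26 0" --pt "-140 -36 0" --pt "-180 -46 0" --pt "-220 -56 0" --pt "-260 -67 0" --pt "-290 -75 0" --pt "-315 -81 0" --pt "-331 -85 0" --pt "-331 -85 0" --pt "-331 -85 0" --yaw '[-0.2,-0.7,-1.2,-1.7,-2.2,-2.7,-3.2,-3.7,-4.1,-4.4,-4.4,-4.4]'

```text
time: 15.1
eef_pos: [0.4657, -0.2728, 0.3818]
tool_rot: [[-0.528, 0.849, -0.001], [0.849, 0.528, 0.001], [0.001, -0.0, -1.0]]
ft_force: [-0.5, 0.1, 0.3]
gripper_width: 0.995
```

```bash
python3 - <<'E'
from m import *
s=st()
cw=cap('wrist','w11.png');pickle.dump(cw,open('w11.pkl','wb'));r=meas(cw,270,190,.077,.095);print(r);print(holes(cw,float(r[1]),r[2][0]/1000))
E
```

```text
t 15.1 p [ 0.4657 -0.2728  0.3818] phi 121.85 tilt [-9.e-04  7.e-04 -1.e+00] F [-0.5  0.1  0.3] T [-0.01  0.03  0.04] w 85.0 j6 [-0.6   0.3   1.58  0.    1.27 -1.15]
(1248, np.float64(0.0852), (array([ 477.8, -292.4]), array([65.5, 23.6]), 31.1), array([ 0.4812, -0.2945]))
([(np.int32(5564), array([ 477.65, -292.14]), array([71.9, 71. ]))], array([ 477.65, -292.14]), 'ang mod90', np.float64(-45.0))
```

View pics/w11.png

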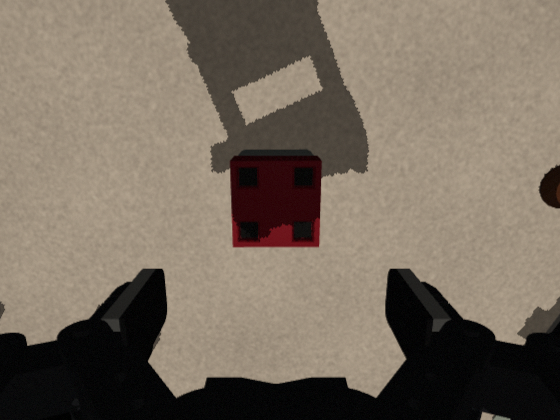

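```bash
cat > /tmp/a.py <<'E'
E
python3 - <<'E'
from m import *
s=st();c=pickle.load(open('w11.pkl','rb'))
r=meas(c,275,200,.077,.095,red=False);print(r)
P=pts(c);g=r[2][0]/1000
# depth-based holes: pixels whose depth is below top plane
h,w=c['z_map'].shape;u,v=np.meshgrid(np.arange(w),np.arange(h))
def hol(c,zt,g):
    d=np.stack([(u-c['cx'])/c['fx'],-(v-c['cy'])/c['fy'],-np.ones((h,w))],-1)@np.array(c['rotation']).T
    e=np.array(c['eye']);X=e+d*((zt-e[2])/d[...,2])[...,None]
    im=c['image'].astype(float);ratio=im[...,0]/(im[...,1]+im[...,2]+1)
    n=np.hypot(X[...,0]-g[0],X[...,1]-g[1])<.036
    m=(n&(ratio<1.6)).astype(np.uint8);k,l,stt,_=cv2.connectedComponentsWithStats(m)
    o=[cv2.minAreaRect((X[l==i][:,:2]*1000).astype(np.float32)) for i in range(1,k) if stt[i,4]>100]
    C=np.array([x[0] for x in o]);cc=C.mean(0);a=np.degrees(np.arctan2(*(C-cc).T[::-1]))
    print(zt,len(o),[np.round(x[1],1) for x in o],np.round(cc,2),np.degrees(np.angle(np.mean(np.exp(4j*np.radians(a-45))))/4))
hol(c,float(r[1]),g); hol(pickle.load(open('w10.pkl','rb')),.0903,(.5698,.0528))
E
```

```text
t 15.15 p [ 0.4657 -0.2727  0.382 ] phi 121.88 tilt [-5.e-04  5.e-04 -1.e+00] F [0.  0.3 0.1] T [ 0.02 -0.03  0.01] w 85.1 j6 [-0.6   0.3   1.58  0.    1.27 -1.15]
(7788, np.float64(0.0851), (array([ 466.5, -274.6]), array([66.2, 66.7]), 32.0), array([ 0.4658, -0.2734]))
0.0851 7 [array([12.4, 13.4]), array([13.1, 13.3]), array([ 3.7, 30.7]), array([ 2.8, 29.1]), array([13. , 12.7]), array([12.9, 12.9]), array([32.1,  3.3])] [ 468.74 -278.01] 34.9625722257686
0.0903 6 [array([13.8, 12.3]), array([13.1, 13.1]), array([28.8,  2.8]), array([28.8,  3.7]), array([12.6, 12.9]), array([13.4, 13.5])] [569.77  52.79] -2.5090705027360705
```

```bash
cat >> m.py <<'E'
def hol(c,zt,g):
    h,w=c['z_map'].shape;u,v=np.meshgrid(np.arange(w),np.arange(h))
    d=np.stack([(u-c['cx'])/c['fx'],-(v-c['cy'])/c['fy'],-np.ones((h,w))],-1)@np.array(c['rotation']).T
    e=np.array(c['eye']);X=e+d*((zt-e[2])/d[...,2])[...,None]
    im=c['image'].astype(float);ratio=im[...,0]/(im[...,1]+im[...,2]+1)
    n=np.hypot(X[...,0]-g[0],X[...,1]-g[1])<.04
    m=(n&(ratio<1.6)).astype(np.uint8);k,l,stt,_=cv2.connectedComponentsWithStats(m)
    o=[cv2.minAreaRect((X[l==i][:,:2]*1000).astype(np.float32)) for i in range(1,k) if stt[i,4]>40]
    o=[x for x in o if 9<min(x[1]) and max(x[1])<17]
    C=np.array([x[0] for x in o]);cc=C.mean(0);a=np.degrees(np.arctan2(*(C-cc).T[::-1]))
    print(zt,len(o),[np.round(x[1],1) for x in o],np.round(cc,2),np.degrees(np.angle(np.mean(np.exp(4j*np.radians(a-45))))/4))
E
python3 - <<'E'
from m import *
hol(pickle.load(open('w11.pkl','rb')),.0851,(.4665,-.2740));hol(pickle.load(open('w10.pkl','rb')),.0903,(.5698,.0528))
E
```

```text
0.0851 4 [array([13. , 13.9]), array([13.1, 13.3]), array([13. , 12.7]), array([12.9, 12.9])] [ 465.87 -273.45] 32.19996049265449
0.0903 4 [array([13.8, 12.9]), array([13.1, 13.5]), array([12.6, 12.9]), array([13.4, 13.5])] [569.73  52.82] -2.6754197369411994
```

Emit:
servo_tool --claw '[85,85,85,85,85,85,85,85]' --pt "-0.8 -0.2 30" --pt "-0.8 -0.2 75" --pt "-0.8 -0.2 110" --pt "-0.8 -0.2 130" --pt "-0.8 -0.2 145" --pt "-0.8 -0.2 152" --pt "-0.8 -0.2 154" --pt "-0.8 -0.2 154" --yaw '[-0.04,-0.04,-0.04,-0.04,-0.04,-0.04,-0.04,-0.04]'

```text
time: 16.15
eef_pos: [0.4659, -0.2742, 0.2289]
tool_rot: [[-0.533, 0.846, 0.001], [0.846, 0.533, -0.0], [-0.001, 0.0, -1.0]]
ft_force: [0.0, -0.0, 0.2]
gripper_width: 0.997
```

Emit:
servo_tool --claw '[60,60,60,60,60,60]' --pt "0 0 0" --pt "0 0 0" --pt "0 0 0" --pt "0 0 0" --pt "0 0 0" --pt "0 0 0" --yaw '[0,0,0,0,0,0]' --grip_force 70

```text
time: 16.9
eef_pos: [0.4659, -0.2743, 0.2293]
tool_rot: [[-0.533, 0.846, 0.001], [0.846, 0.533, -0.001], [-0.001, 0.001, -1.0]]
ft_force: [-0.6, 1.1, 5.9]
gripper_width: 0.761
```

```bash
python3 - <<'E'
from m import *
s=st()
cw=cap('wrist','w12.png');pickle.dump(cw,open('w12.pkl','wb'));hol(cw,.085,s['eef_pos'][:2])
E
```

```text
t 16.9 p [ 0.4659 -0.2743  0.2293] phi 122.2 tilt [ 1.2e-03 -7.0e-04 -1.0e+00] F [-0.6  1.1  5.9] T [ 0.2   0.23 -0.08] w 65.0 j6 [-0.6   0.49  1.7   0.    0.95 -1.16]
0.085 4 [array([13.2, 12.4]), array([13.1, 12. ]), array([13.1, 11.3]), array([13.1, 10.9])] [ 465.41 -272.84] 31.915753826257102
```

View pics/w12.png

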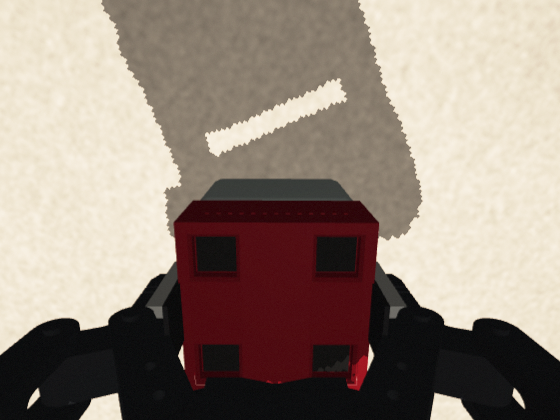

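Emit:
servo_tool --claw '[60,60,60,60,60,60,60,60,60,60,60,60]' --pt "0 0 -10" --pt "0 0 -40" --pt "0 0 -80" --pt "10 12 -115" --pt "35 41 -126" --pt "65 77 -126" --pt "98 116 -126" --pt "131 155 -126" --pt "163 193 -126" --pt "191 226 -126" --pt "211 250 -126" --pt "221 262 -126" --yaw '[0,0,0,0.2,0.7,1.3,1.9,2.5,3.1,3.7,4.1,4.35]'

```text
time: 18.45
eef_pos: [0.5697, 0.0541, 0.3544]
tool_rot: [[0.045, 0.999, -0.001], [0.999, -0.045, 0.0], [0.0, -0.001, -1.0]]
ft_force: [-0.1, -0.3, -5.6]
gripper_width: 0.756
```

Emit:
servo_tool --claw '[60,60]' --pt "0 0 0" --pt "0 0 0" --yaw '[0,0]'

```text
time: 18.7
eef_pos: [0.5695, 0.052, 0.3544]
tool_rot: [[0.045, 0.999, -0.0], [0.999, -0.045, -0.0], [-0.0, -0.0, -1.0]]
ft_force: [-0.3, 0.2, -4.0]
gripper_width: 0.755
```

```bash
python3 - <<'E'
from m import *
s=st()
cw=cap('wrist','w13.png');pickle.dump(cw,open('w13.pkl','wb'));P=pts(cw)
q=P[redmask(cw)&(P[...,2]>.19)&(P[...,2]<.22)];print(len(q),np.median(q[:,2]),rect(q[:,:2]));zt=np.median(q[:,2]);hol(cw,zt,s['eef_pos'][:2])
A=np.c_[q[:,:2],np.ones(len(q))];m=abs(q[:,2]-zt)<.003;print(np.linalg.lstsq(A[m],q[m,2],rcond=None)[0])
cap('side','s13.png')
a=cv2.imread('pics/s13.png')[120:290,180:380];cv2.imwrite('pics/c13.png',cv2.resize(a,None,fx=3,fy=3))
E
```

```text
t 18.7 p [0.5695 0.052  0.3544] phi 87.43 tilt [-5.e-04 -1.e-04 -1.e+00] F [-0.3  0.2 -4. ] T [-0.03  0.   -0.01] w 64.4 j6 [ 0.03  0.39  1.52 -0.    1.23  0.07]
24789 0.21019021813676564 (array([569.8,  52.6]), array([65.7, 67.2]), 87.4)
0.21019021813676564 4 [array([12.4, 13.1]), array([12., 13.]), array([11.3, 13.1]), array([10.9, 13.1])] [569.43  53.78] -2.838930177323036
[0.00181797 0.00102694 0.20909585]
```

View pics/w13.png

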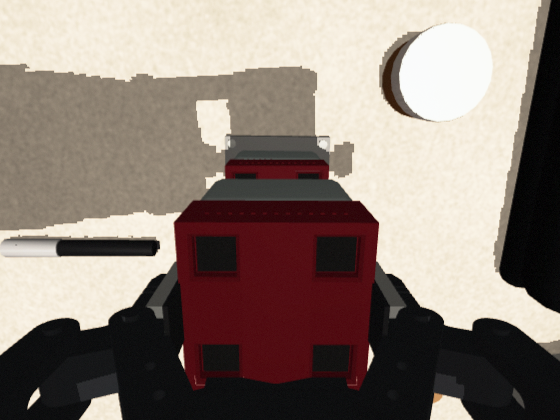

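View pics/c13.png

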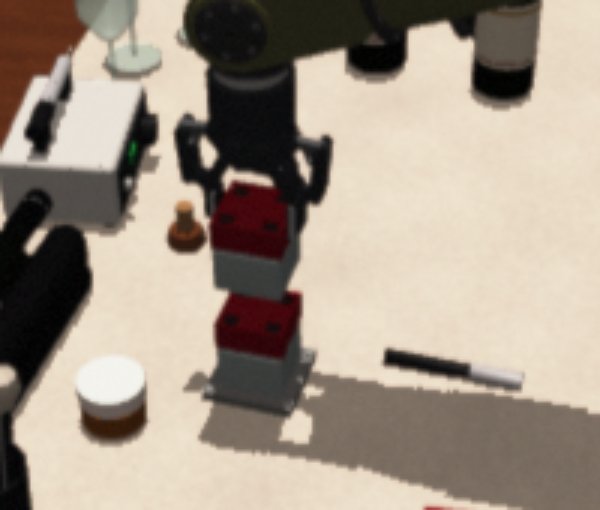

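Emit:
servo_tool --claw '[60,60,60,60,60,60,60,60,60,60]' --pt "0 0 6" --pt "0 0 16" --pt "0 0 24" --pt "0 0 29" --pt "0 0 32" --pt "0 0 34" --pt "0 0 36" --pt "0 0 37.5" --pt "0 0 38.5" --pt "0 0 38.5" --yaw '[0,0,0,0,0,0,0,0,0,0]'

```text
time: 20.05
eef_pos: [0.5697, 0.0525, 0.3159]
tool_rot: [[0.045, 0.999, -0.0], [0.999, -0.045, 0.0], [0.0, -0.0, -1.0]]
ft_force: [0.2, -0.7, -5.5]
gripper_width: 0.758
```

```bash
python3 - <<'E'
from m import *
s=st()
E
```

```text
t 20.05 p [0.5697 0.0525 0.3159] phi 87.41 tilt [-0.  0. -1.] F [ 0.2 -0.7 -5.5] T [0.02 0.02 0.07] w 64.7 j6 [0.03 0.43 1.55 0.   1.15 0.07]
```

Emit:
servo_tool --claw '[60,60,60,60,60]' --pt "0 0 0.7" --pt "0 0 1.3" --pt "0 0 1.8" --pt "0 0 2.2" --pt "0 0 2.2" --yaw '[0,0,0,0,0]'

```text
time: 20.68
eef_pos: [0.5697, 0.0525, 0.3141]
tool_rot: [[0.045, 0.999, 0.001], [0.999, -0.045, 0.0], [0.0, 0.001, -1.0]]
ft_force: [-1.2, -0.2, 1.4]
gripper_width: 0.758
```

```bash
python3 - <<'E'
from m import *
s=st();cw=cap('wrist','w14.png');P=pts(cw)
q=P[redmask(cw)&(P[...,2]>.155)&(P[...,2]<.185)];print(len(q),np.median(q[:,2]),rect(q[:,:2]))
E
```

```text
t 20.68 p [0.5697 0.0525 0.3141] phi 87.41 tilt [ 6.e-04  0.e+00 -1.e+00] F [-1.2 -0.2  1.4] T [-0.06  0.39  0.02] w 64.7 j6 [ 0.03  0.44  1.56 -0.    1.15  0.07]
24229 0.16993713662198684 (array([570.1,  53. ]), array([66.3, 66.7]), 87.6)
```

View pics/w14.png

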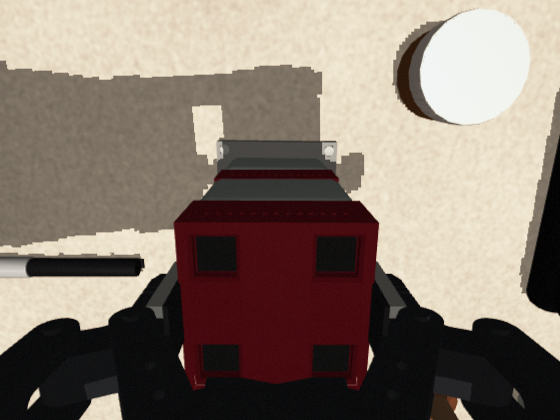

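Emit:
servo_tool --claw '[68,74,80,85,85,85,85,85,85,85,85]' --pt "0 0 0" --pt "0 0 0" --pt "0 0 0" --pt "0 0 0" --pt "0 0 0" --pt "0 0 -10" --pt "0 0 -30" --pt "0 0 -60" --pt "0 0 -90" --pt "0 0 -110" --pt "0 0 -110" --yaw '[0,0,0,0,0,0,0,0,0,0,0]'

```text
time: 22.1
eef_pos: [0.5696, 0.0525, 0.4256]
tool_rot: [[0.045, 0.999, 0.003], [0.999, -0.045, 0.0], [0.0, 0.003, -1.0]]
ft_force: [-0.2, 0.1, -0.5]
gripper_width: 0.998
```

```bash
python3 - <<'E'
from m import *
s=st();cw=cap('wrist','w15.png');P=pts(cw)
hol(cw,.170,(.5697,.053));r=meas(cw,275,230,.16,.18,red=False);print(r)
q=P[(abs(P[...,2]-.17)<.004)&(np.hypot(P[...,0]-.57,P[...,1]-.053)<.045)];print(np.linalg.lstsq(np.c_[q[:,:2],np.ones(len(q))],q[:,2],rcond=None)[0])
c=cap('side','s15.png')
a=cv2.imread('pics/s15.png')[120:290,180:380];cv2.imwrite('pics/c15.png',cv2.resize(a,None,fx=3,fy=3))
E
```

```text
t 22.1 p [0.5696 0.0525 0.4256] phi 87.41 tilt [ 3.3e-03  1.0e-04 -1.0e+00] F [-0.2  0.1 -0.5] T [-0.03  0.01  0.02] w 85.3 j6 [0.03 0.33 1.43 0.   1.38 0.07]
0.17 4 [array([13.3, 13.1]), array([12.6, 13.1]), array([12.4, 13.1]), array([12.4, 13. ])] [569.93  53.62] -2.8096214761933123
(10655, np.float64(0.1698), (array([569.7,  52.2]), array([66.8, 66.4]), 87.3), array([0.5698, 0.054 ]))
[-0.00057565 -0.00102532  0.17018398]
```

View pics/c15.png

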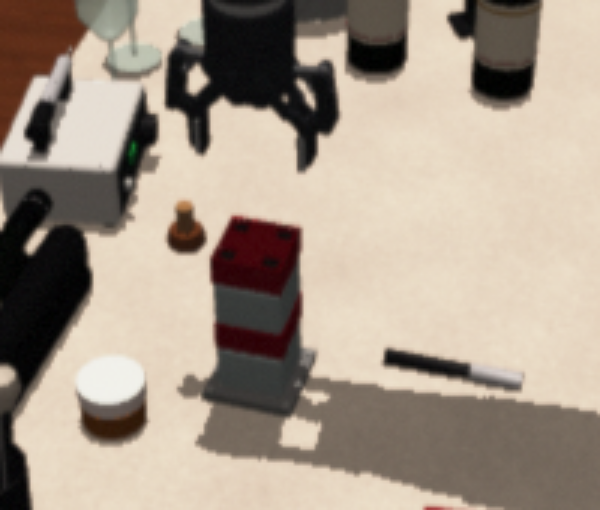

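View pics/w15.png

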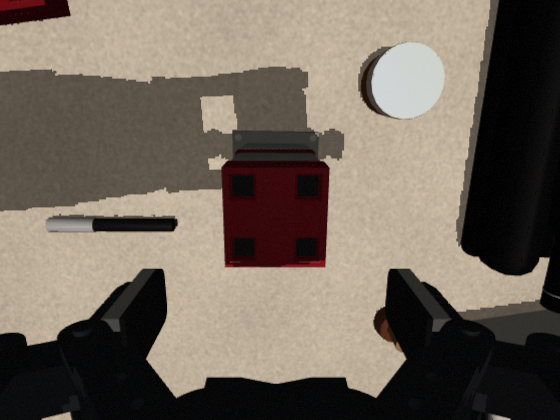

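The stack is upright, seated (top at 0.170 m) and level, and the gripper is clear. I'm handing the job in.

```bash
python3 -c "
from rig import close_job; print(close_job())"
```

```text
the job is handed in; nothing more can be done
None
```

The small burgundy lid is screwed home on the open pot, and the full pot stands on it with its feet in the recesses. I handed the job in at about 22 s of the 61 s allowed; `close_job` gives no verdict.

- **Lid on the thread:** I set the lid on the neck, square with the pot, and it made contact about 62.8 mm above the pot's origin. I turned it back about 66 degrees, and the height worked out from the arm's position was about 66.7 mm. When I let go it dropped 6 mm to about 60.8 mm. That is a little above the 60 mm expected, but within the 61.2 mm limit for that step.
- **Lid home:** I re-gripped it lower and screwed it forward about 66 degrees. It measured about 56 mm above the pot's origin, square with the dock within about 1 degree. The height already read home about 10 degrees before square, and I felt no clear end-stop torque.
- **Full pot:** I lowered it until its weight was taken and only then released it. Its top is at 0.170 m, as expected for a seated pot. It is level, within about 1 mm of the lid's centre and square with it to well under 1 degree.
- **Rest of the scene:** the gripper is about 90 mm above the stack and touching nothing. The jar, marker and stopper look undisturbed in the last pictures. I did not re-measure the positions of the bottles and other bystanders.

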